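# Find the orange cartridge among the lidded tubs

### The arm

A 7-joint arm with a two-finger parallel gripper is mounted at the origin on the work surface. World frame = base frame: x ahead of the robot, y to its left, z up, the work surface at z = 0. Lengths are in m, angles in rad, forces in N, time in s.
With the tool pointing down it reaches from about 0.4 to 0.9 m from the base axis. Payload 5.5 kg.
Tool frame: the origin (TCP) lies midway between the tips of the shut fingers; the grasp point (between the pads) lies 19 mm behind it (manip.grip_depth is the distance from the TCP to the grasp point, in m); z points along the fingers, y is the line along which they close (so a half turn about z gives the same grasp; the last joint's range is limited). The gripper opens to 92 mm and grips with 3 to 60 N. Pads are 19 mm wide; open, the fingers measure 130 mm over their backs; the gripper's body (75 mm by 190 mm) begins 47 mm behind the grasp point.
Start: joints at [-0.839, 0.501, -0.427, 1.55, 0.221, 1.138, -0.21], TCP at [0.294, 0.58, 0.227] pointing down, gripper open.
Joint ranges: [-2.88, 2.88], [-0.31, 2.03], [-1.54, 1.56], [0.2, 2.42], [-1.41, 4.55], [0.19, 2.02], [-2.57, 2.57]. Speed limits (rad/s): [2.57, 2.57, 3.14, 3.14, 3.14, 3.14, 3.14].

### API

Orientations are given as a unit quaternion [x, y, z, w].
In Python, from bench import manip, effector, viewer gives the robot as it stands. Calls block until the motion is done:
- manip.move_pose(position, orientation): joint-space move of the TCP to a pose.
- manip.servo_line(position, ori=None, vel=0.15): straight line of the TCP; ori=None keeps the orientation; vel is the mean speed in m/s.
- manip.movej(angles): joint-space move.
- effector.open_jaws() and effector.close(f_grip=None): open the fingers fully, or close them until they stop; f_grip is the grip in N (None keeps the last).
- manip.sleep(seconds).
- manip.solve_ik(position, orientation): joint angles nearest the present ones, or None.
- viewer.get_image(name): name is "scene" or "top" or "wrist"; returns the picture (384x512x3 uint8, red, green, blue); there is no depth.
- viewer.get_calibration(name): a dict with "vfov" (degrees; the focal length in pixels is half the picture's height over the tangent of half this angle, whatever the lens; pixels are square), "cx", "cy" (the principal point, pixels), "eye" and "attitude" of the camera in the world. Camera axes: x right, y down, z forward; pixel columns grow to the right and rows downward; lengths in m; the calibration is good to about 2 mm. A picture is of the moment at which its call begins: read the wrist's pose just before it. get_calibration takes no time and is no camera call; for the wrist camera it gives the pose at the moment of the call.
A pose or a line that the arm cannot do raises manip.PlanningError and nothing moves.
- manip.hand_in(): hands the job in; it is judged then, once.
Readings, each from a call of its own:
- manip.current_clock(): time.
- manip.current_q(): joint angles.
- manip.current_joint_velocities(): joint speeds.
- manip.current_tau(): joint torques, N m.
- manip.current_tool_pos(): TCP position.
- manip.current_tcp_rot(): TCP orientation.
- manip.current_force(): force on the tool from outside, world axes, zero at the start.
- manip.current_wrist_torque(): the same for the moment, N m.
- manip.current_finger_gap(): finger opening in m.
- manip.current_gripper_force(): force on a finger pad.
Only numpy, scipy, OpenCV 4.12 (cv2) and the standard library are available. Lean on these libraries where they do the work, as an engineer would, in place of code of your own. Each camera call takes 0.05 s, during which the arm holds its last target. There are 200 camera calls.

### The job

One of the three white tubs holds the orange test cartridge: flip up their blue lids one by one by the front lip until you find it, then take it out and set it down, without dropping it, flat on its base inside the steel tray. Leave the white and green cartridges in their tubs, and do not disturb the bottle, the rack or the scanner.

Things in the scene. Friction and masses are not known exactly. Their poses are not given: they have to be found in the camera images.
- tub_a: white rectangular tub, fixed to the bench, outside 130 (x) x 110 (y) x 60 (z) mm, walls and floor 4 mm, with a 6 mm thick blue lid lying on the rim; one of three that look identical, each holding one cartridge that cannot be seen while the lid is shut. Origin: centre of the underside. x points from the lid's front lip to its hinge (away from the robot, within 15 degrees of straight ahead), z up.
- lid_a (a joint): hinge angle of the blue lid of tub_a: 0 shut (as it starts), grows as the lid swings up and back, 1.57 upright, 1.75 the stop (leaning back past upright). The hinge is stiff: the lid stays at whatever angle it is left; lifting it at the lip takes about 2 N. Hinge line along the tub's y axis at the tub's (+65, 0, 60) mm.
- lid_a_lip (a point): middle of the front edge, at the underside, of the lip of tub_a's lid: the lip is a tab 50 mm wide, 6 mm thick that sticks out 28 mm in front of the tub's front wall (towards the robot), so that a fingertip can be put under it from in front and flip the lid up. When shut, 60 mm above the bench and 158 mm from the hinge line. It moves with the lid.
- tub_b: white rectangular tub, fixed to the bench, outside 130 (x) x 110 (y) x 60 (z) mm, walls and floor 4 mm, with a 6 mm thick blue lid lying on the rim; one of three that look identical, each holding one cartridge that cannot be seen while the lid is shut. Origin: centre of the underside. x points from the lid's front lip to its hinge (away from the robot, within 15 degrees of straight ahead), z up.
- lid_b (a joint): hinge angle of the blue lid of tub_b: 0 shut (as it starts), grows as the lid swings up and back, 1.57 upright, 1.75 the stop (leaning back past upright). The hinge is stiff: the lid stays at whatever angle it is left; lifting it at the lip takes about 2 N. Hinge line along the tub's y axis at the tub's (+65, 0, 60) mm.
- lid_b_lip (a point): middle of the front edge, at the underside, of the lip of tub_b's lid: the lip is a tab 50 mm wide, 6 mm thick that sticks out 28 mm in front of the tub's front wall (towards the robot), so that a fingertip can be put under it from in front and flip the lid up. When shut, 60 mm above the bench and 158 mm from the hinge line. It moves with the lid.
- tub_c: white rectangular tub, fixed to the bench, outside 130 (x) x 110 (y) x 60 (z) mm, walls and floor 4 mm, with a 6 mm thick blue lid lying on the rim; one of three that look identical, each holding one cartridge that cannot be seen while the lid is shut. Origin: centre of the underside. x points from the lid's front lip to its hinge (away from the robot, within 15 degrees of straight ahead), z up.
- lid_c (a joint): hinge angle of the blue lid of tub_c: 0 shut (as it starts), grows as the lid swings up and back, 1.57 upright, 1.75 the stop (leaning back past upright). The hinge is stiff: the lid stays at whatever angle it is left; lifting it at the lip takes about 2 N. Hinge line along the tub's y axis at the tub's (+65, 0, 60) mm.
- lid_c_lip (a point): middle of the front edge, at the underside, of the lip of tub_c's lid: the lip is a tab 50 mm wide, 6 mm thick that sticks out 28 mm in front of the tub's front wall (towards the robot), so that a fingertip can be put under it from in front and flip the lid up. When shut, 60 mm above the bench and 158 mm from the hinge line. It moves with the lid.
- cart_orange: the wanted part: ORANGE plastic test cartridge, about 60 g (varies), body 70 (x) x 36 (y) x 14 (z) mm lying flat, with an upright grip tab on its middle 34 mm long (x), 12 mm thick (y), reaching 40 mm above the underside. Origin: centre of the underside, z up. It lies loose on the floor of one of the three tubs (any of them), x within about 45 degrees of the tub's x, within about 40 mm of the tub's middle.
- cart_white: white cartridge, same shape and size as the orange one, lying in another tub; not wanted. Origin: centre of the underside.
- cart_green: green cartridge, same shape and size as the orange one, lying in another tub; not wanted. Origin: centre of the underside.
- tray: shallow open steel tray fixed to the bench, 166 (x) x 126 (y) mm outside, rim 14 mm high, walls and floor 3 mm. It stands in the same row as the tubs, at any place in it. Origin: centre of the underside, z up.
- bottle: amber reagent bottle, radius 30 mm, 140 mm tall, standing upright and loose beyond the tubs. Origin: centre of the underside.
- rack: yellow divided rack, 90 x 120 x 50 mm, empty, loose, beyond the tubs. Origin: centre of the underside.
- scanner: black hand scanner lying on the bench beyond the tubs, about 180 x 60 x 32 mm, loose. Origin: underside, near its middle.
There are look-alikes about, which are no part of the job. What is shaped like the tub_a but pink or purple is not meant. There is more than one size of the tray; the one meant has the size given above.

How it is judged:
By the outcome, as a careful person would: the job done as asked, in the order asked, and still so for the second after the job is handed in, with the robot touching nothing.
It also fails if it takes over 70 s, if anything falls off the work surface, if the arm or the gripper's body presses on something with over 40 N, if the wrist force passes 120 N, or if a joint passes its speed limit or range.

## Working session

There is one attempt and no reset: what is moved stays moved. The work goes in short steps, each a Python script; the robot and the scene stay as the last script left them, time stands still between calls to the robot, and variables do not carry over. Pictures are saved under pics/ and viewed, at most 10 in all, crops included, and the job is handed in when it is done.

```bash
ls; mkdir -p pics
python3 - <<'E'
from bench import manip, effector, viewer
import cv2, numpy as np
for n in("scene","top"):
    im=viewer.get_image(n); cv2.imwrite(f"pics/{n}0.png",im[...,::-1]); print(n,viewer.get_calibration(n))
print(viewer.get_calibration("wrist"),manip.current_tool_pos(),manip.current_tcp_rot(),manip.current_clock(),manip.grip_depth)
E
```

```text
pics
scene {'vfov': 56.08946150071546, 'cx': 252.858969114507, 'cy': 188.3210712441715, 'eye': array([1.10661291, 0.3125099 , 0.79674301]), 'attitude': array([ 0.44553644,  0.81118048, -0.33517315, -0.17647229])}
top {'vfov': 57.52711836500954, 'cx': 251.84147546286778, 'cy': 187.51561785906256, 'eye': array([ 0.40168155, -0.11263096,  1.11700178]), 'attitude': array([-0.69816541,  0.71361527, -0.02536571,  0.05171926])}
{'vfov': 67.89267223823668, 'cx': 257.42018356759877, 'cy': 191.8080637093393, 'eye': array([0.22124357, 0.61709657, 0.38486728]), 'attitude': array([0.84205011, 0.51754731, 0.07855047, 0.13010078])} [0.29344068 0.57929645 0.22579897] [ 2.32251772e-01  9.72655311e-01 -8.37745663e-04 -2.40745587e-04] 0.1 0.0188
```

View pics/top0.png

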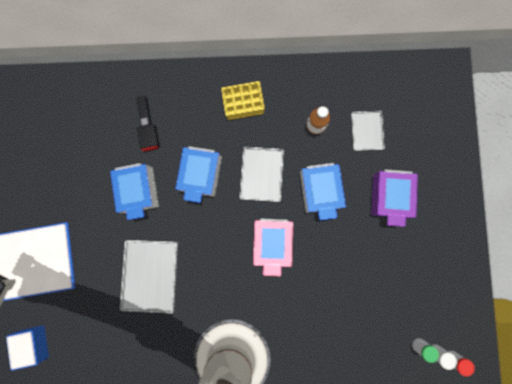

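View pics/scene0.png

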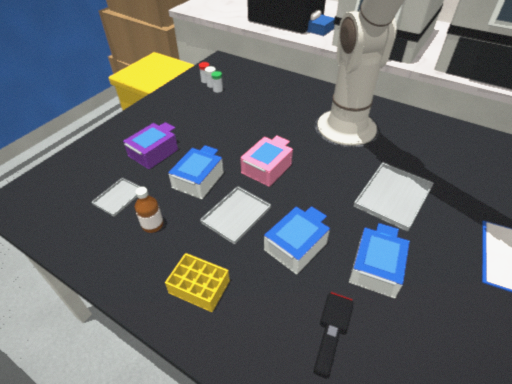

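Candidates in the top view:
- **Tubs:** blue lids on white bodies at (135,190), (199,173) and (324,190). The pink (272,245) and purple (397,195) ones are look-alikes.
- **Trays:** (262,174) stands in the row of tubs. (150,276) is larger and (368,130) is smaller.
- **Do not disturb:** bottle (318,120), rack (243,100) and scanner (147,125).

The scene view agrees with this. Next I'll measure them.

```bash
cat > h.py <<'E'
from bench import manip, effector, viewer
import cv2, numpy as np
from scipy.spatial.transform import Rotation as R
def ray(cal,uv,z,shape=(384,512)):
    f=shape[0]/2/np.tan(np.radians(cal['vfov']/2)); uv=np.asarray(uv,float).reshape(-1,2)
    d=np.c_[(uv[:,0]-cal['cx'])/f,(uv[:,1]-cal['cy'])/f,np.ones(len(uv))]
    d=R.from_quat(cal['attitude']).apply(d)
    return cal['eye']+d*((z-cal['eye'][2])/d[:,2])[:,None]
def rects(im,cal,mask,z,amin=150):
    out=[]
    for c in cv2.findContours(mask,cv2.RETR_EXTERNAL,cv2.CHAIN_APPROX_NONE)[0]:
        if cv2.contourArea(c)<amin: continue
        px=c[:,0].mean(0); W=ray(cal,c[:,0],z)[:,:2]
        (x,y),(w,h),a=cv2.minAreaRect((W*1000).astype(np.float32))
        if h>w: w,h,a=h,w,a+90
        a=(a+90)%180-90
        out.append((px.round(),np.round([x,y,w,h,a],1)))
    return out
def down(yaw): # tool down, tool x axis at world yaw
    return (R.from_euler('z',yaw)*R.from_euler('x',np.pi)).as_quat()
E
python3 - <<'E'
from h import *
for n in("top","scene"):
    im=cv2.imread(f"pics/{n}0.png"); cal=viewer.get_calibration(n); hsv=cv2.cvtColor(im,cv2.COLOR_BGR2HSV)
    b=cv2.inRange(hsv,(95,110,110),(120,255,255)); g=cv2.inRange(hsv,(0,0,110),(180,60,255))
    print(n,"BLUE"); [print(*r) for r in rects(im,cal,b,.066)]
    print("GREY"); [print(*r) for r in rects(im,cal,g,.014,400)]
E
```

```text
top BLUE
[ 32. 341.] [ 57.5 595.5 109.2 107.2 -75.5]
[271. 244.] [ 350.3 -132.5   76.5   56.2   -1.3]
[397. 194.] [ 488.3 -506.4   84.5   65.9   -6.1]
[324. 191.] [ 498.4 -292.   161.8  114.6    5.9]
[131. 191.] [510.9 296.4 161.5 113.8   9.5]
[196. 174.] [560.   97.2 162.3 113.9 -10.7]
GREY
[ 20. 350.] [ 33.5 655.1  98.6  82.4  11.4]
[232. 356.] [ 26.2  -5.3 218.4 182.6  89.8]
[149. 275.] [253.9 256.4 219.5 171.   -3.2]
[274. 242.] [ 348.  -137.4  100.3   87.    -6.3]
[ 33. 263.] [299.4 629.  232.8 213.5 -81.3]
[261. 174.] [ 567.1 -104.2  171.5  133.3   -5.1]
[368. 130.] [ 6.986e+02 -4.449e+02  1.283e+02  9.850e+01  4.000e-01]
[325.  75.] [ 681.8  -49.7 1724.9  956.4   87.4]
scene BLUE
[383. 253.] [513.2 295.7 161.  112.    9.5]
[488. 262.] [382.5 525.9 195.3  58.1   8.8]
[299. 230.] [561.5  95.9 161.  112.8 -10.5]
[196. 163.] [ 499.4 -289.8  161.4  113.3    5.7]
[266. 153.] [ 351.1 -133.3   83.6   63.6   -2.2]
[149. 137.] [ 489.7 -506.6   90.6   71.6   -4.4]
[320.  24.] [-676.5 -437.3  254.1  107.2    9.2]
[47. 61.] [  142.5 -1407.   1572.3   561.9    59.1]
GREY
[374. 283.] [578.1 311.  120.3  44.  -80.4]
[ 77. 332.] [1069.6 -269.1  656.8  174.8   89.9]
[295. 251.] [595.7 115.2 179.9 120.6 -52.3]
[499. 255.] [325.3 545.6 202.8  61.1   6.2]
[236. 214.] [ 571.9 -102.1  175.8  132.8   -5.4]
[120. 196.] [ 7.015e+02 -4.285e+02  1.344e+02  1.266e+02  6.000e-01]
[394. 196.] [258.1 255.5 233.  166.4  -3.2]
[197. 181.] [ 522.6 -267.2  184.6  144.   -34.1]
[347. 125.] [  2.3  -0.8 254.6 214.2  16.8]
[ 56. 135.] [ 567.7 -865.9  619.4  193.6    1.8]
[367.  47.] [-606.4 -216.3 2037.2 1355.   -59.5]
```

Run:
```python
import cv2
im=cv2.imread("pics/top0.png")[120:235,95:435]; cv2.imwrite("pics/crop0.png",cv2.resize(im,(800,271),interpolation=cv2.INTER_CUBIC))
```

```text
(no output)
```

View pics/crop0.png

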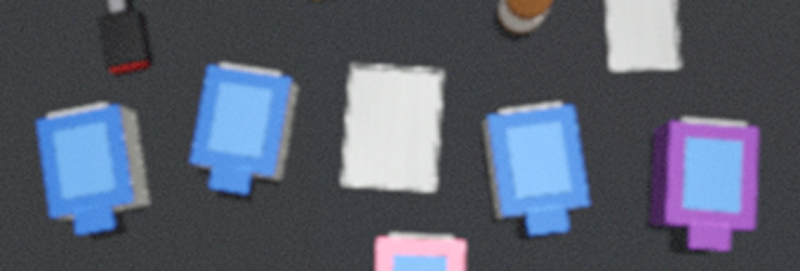

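The tub and tray sizes match the given dimensions, once about 3 mm of pixel bleed is allowed for. Open, the fingers span 130 mm, wider than the tub's 102 x 122 mm interior, so I'll check the gripper API and which tilted poses are reachable.

```bash
cat >> h.py <<'E'
def zax(o): return R.from_quat(o).as_matrix()[:,2]
def arc(k,th,r=.152,h=.063): # lip grip point at lid angle th
    dz=h-.060; return tubp(k,.065-r*np.cos(th)+dz*np.sin(th),0,.060+r*np.sin(th)+dz*np.cos(th))
def fliplid(k,dip=65,end=1.68,n=9,grip=15):
    c=[fwd(T[k][1],np.radians(dip),r) for r in(0,np.pi)]
    p0=arc(k,0); q=manip.current_q()
    c=[o for o in c if manip.solve_ik(p0,o) is not None]
    o=min(c,key=lambda o:np.abs(np.array(manip.solve_ik(p0,o))-q).max()); z=zax(o); d=manip.grip_depth*z
    effector.open_jaws()
    manip.move_pose(p0+d-.09*z,o); manip.servo_line(p0+d,vel=.12)
    effector.close(grip); print("gap",manip.current_finger_gap())
    for th in np.linspace(0,end,n+1)[1:]: manip.servo_line(arc(k,th)+d,vel=.15)
    print("gap",manip.current_finger_gap(),"F",np.round(manip.current_force(),1))
    effector.open_jaws(); manip.servo_line(arc(k,end)+d-.07*z,vel=.25)
    print("t",manip.current_clock())
def snap(n,name):
    cal=viewer.get_calibration(n); im=viewer.get_image(n)[...,::-1].copy(); cv2.imwrite(f"pics/{name}.png",im); return im,cal
def colours(k,im,cal):
    # colour pixels inside the tub mouth seen from the top
    f=192/np.tan(np.radians(cal['vfov']/2)); P=np.array([tubp(k,x,y,.01) for x,y in((-.06,-.05),(.06,-.05),(.06,.05),(-.06,.05))])
    c=R.from_quat(cal['attitude']).inv().apply(P-cal['eye']); uv=c[:,:2]/c[:,2:]*f+[cal['cx'],cal['cy']]
    m=cv2.fillConvexPoly(np.zeros(im.shape[:2],np.uint8),uv.astype(np.int32),255); h=cv2.cvtColor(im,cv2.COLOR_BGR2HSV)
    return {n:int(((cv2.inRange(h,lo,hi)&m)>0).sum()) for n,lo,hi in(("orange",(3,130,100),(20,255,255)),("green",(40,80,50),(90,255,255)),("blue",(95,110,80),(125,255,255)))}
E
python3 - <<'E'
from h import *
fliplid('A'); im,cal=snap("top","topA"); print(colours('A',im,cal))
E
```

```text
gap 0.04971131160684733
gap 0.04977865966066671 F [ 2.2 -4.9 -2.5]
t 7.5917
{'orange': 0, 'green': 195, 'blue': 0}
```

Run:
```python
from h import *
manip.servo_line(np.array(manip.current_tool_pos())+[-.05,0,.06],vel=.25)
fliplid('B'); im,cal=snap("top","topB"); print(colours('A',im,cal),colours('B',im,cal))
```

```text
gap 0.04951558837444369
gap 0.04982313627661224 F [ 0.7 -6.4 -1. ]
t 15.4
{'orange': 0, 'green': 0, 'blue': 0} {'orange': 188, 'green': 0, 'blue': 0}
```

View pics/topB.png

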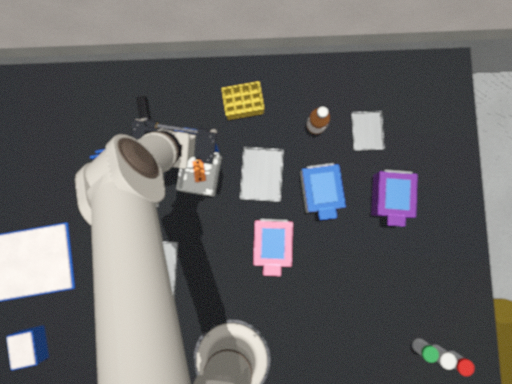

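The orange cartridge is in tub B, around pixel (200,168), and A holds the green one, so C can stay shut. Next is a wrist view into B.

Run:
```python
from h import *
manip.servo_line(tubp('B',-.15,0,.26),vel=.25)
im,cal=snap("wrist","w1"); print(cal['eye'],R.from_quat(cal['attitude']).as_matrix()[:,2],manip.current_clock())
im,cal=snap("top","top2"); print(colours('A',im,cal),colours('B',im,cal))
```

```text
[0.29018295 0.1480351  0.3699193 ] [ 0.66380153 -0.12472053 -0.73743631] 16.5
{'orange': 0, 'green': 196, 'blue': 0} {'orange': 179, 'green': 0, 'blue': 0}
```

View pics/w1.png

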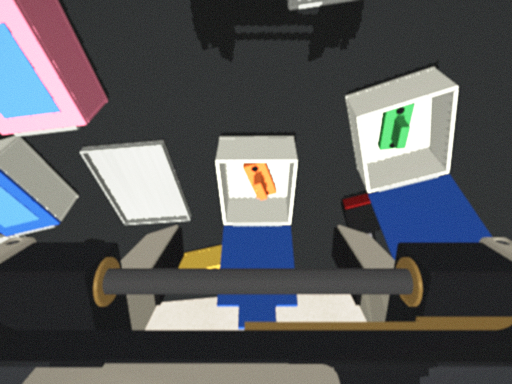

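The wrist view shows the orange cartridge in the tub at about (260,180), with its tab leaning slightly in perspective. I'll take a zoomed crop and measure it.

Run:
```python
from h import *
a=cv2.imread("pics/w1.png"); b=cv2.imread("pics/top2.png")
A=cv2.resize(a[130:230,210:310],(400,400),interpolation=cv2.INTER_CUBIC); B=cv2.resize(b[138:208,170:240],(400,400),interpolation=cv2.INTER_CUBIC)
cv2.imwrite("pics/crop1.png",np.hstack([A,B]))
for im,cal in((a,viewer.get_calibration("wrist")),(b,viewer.get_calibration("top"))):
    m=cv2.inRange(cv2.cvtColor(im,cv2.COLOR_BGR2HSV),(3,130,60),(20,255,255))
    for z in(.018,.044): [print(z,*r) for r in rects(im,cal,m,z,80)]
print(T['B'])
```

```text
0.018 [379. 325.] [1180.2  337.3  769.6   88.3   79.3]
0.018 [411. 282.] [965.4 389.9 247.3  51.9  11.3]
0.018 [104. 281.] [ 831.4 -322.8  244.8   52.3  -32.7]
0.018 [260. 179.] [583.   98.9  79.1  34.7   8. ]
0.044 [379. 325.] [1114.4  323.3  712.7   81.8   79.3]
0.044 [411. 282.] [915.5 372.1 229.1  48.1  11.3]
0.044 [104. 281.] [ 791.4 -288.   226.7   48.4  -32.7]
0.044 [260. 179.] [561.3 102.6  73.3  32.2   8. ]
0.018 [199. 171.] [580.5  95.8  63.5  29.1   8. ]
0.018 [319. 118.] [ 738.8 -291.3   60.1   52.1   62.4]
0.044 [199. 171.] [576.3  90.9  62.   28.4   8. ]
0.044 [319. 118.] [ 730.8 -287.    58.7   50.9   62.4]
(array([0.57456109, 0.09392468]), np.float64(-0.18500490071139894))
```

View pics/crop1.png

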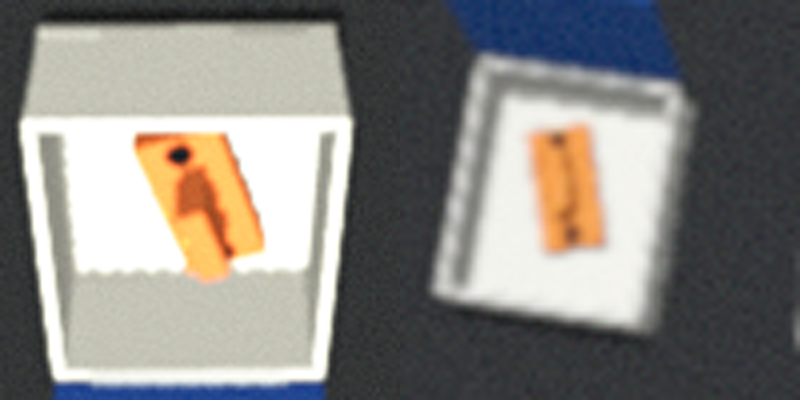

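The cartridge is at about (0.581, 0.096) with yaw 8°, which is 18.6° from the tub's axis. The top and wrist views agree on the yaw. Before choosing how to enter the tub, I'll look at the real finger profile in the scene camera.

Run:
```python
from h import *
im,cal=snap("scene","s2")
f=192/np.tan(np.radians(cal['vfov']/2)); p=np.array(manip.current_tool_pos())
c=R.from_quat(cal['attitude']).inv().apply(p-cal['eye']); uv=c[:2]/c[2]*f+[cal['cx'],cal['cy']]; print(uv,c[2]/f)
u,v=uv.astype(int); cr=im[max(v-75,0):v+45,max(u-80,0):u+80]; cv2.imwrite("pics/crop2.png",cv2.resize(cr,None,fx=5,fy=5,interpolation=cv2.INTER_CUBIC)); print(cr.shape)
```

```text
[342.70300954 143.49655359] 0.002368733941933925
(120, 160, 3)
```

View pics/crop2.png

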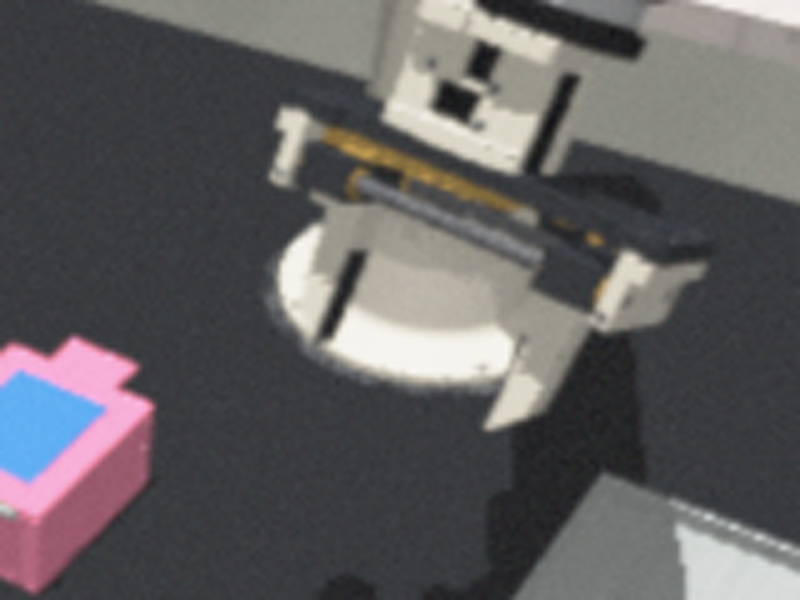

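The fingers look tapered: wide at the root and thin at the tips. I'll project tool-frame marks onto the wrist image to measure the taper.

Run:
```python
from h import *
im=cv2.imread("pics/w1.png"); cal=viewer.get_calibration("wrist"); f=192/np.tan(np.radians(cal['vfov']/2))
p=np.array(manip.current_tool_pos()); Rt=R.from_quat(manip.current_tcp_rot())
Rc=R.from_quat(cal['attitude']); print("cam in tool",Rt.inv().apply(cal['eye']-p), (Rt.inv()*Rc).as_matrix()[:,2])
y0,x0,s=200,90,4
cr=cv2.resize(im[y0:y0+130,x0:x0+130],None,fx=s,fy=s,interpolation=cv2.INTER_CUBIC)
cr2=cr.copy()
col={46:(0,0,255),50:(0,255,255),56:(0,255,0),65:(255,0,255)}
for sg in(-1,1):
  for y,c in col.items():
    for x in(-9.5,9.5):
      for z in(0,-10,-20,-30,-40):
        q=Rc.inv().apply(p+Rt.apply(np.array([x,sg*y,z])/1000)-cal['eye']); u=(q[:2]/q[2]*f+[cal['cx'],cal['cy']]-[x0,y0]+.5)*s
        cv2.circle(cr2,tuple(u.astype(int)),3,c,-1)
cv2.imwrite("pics/crop3.png",np.vstack([np.hstack([cr,cr2])])[:, :1040] if 0 else cv2.resize(np.hstack([cr,cr2]),(800,400)))
```

```text
cam in tool [ 0.08081012  0.00078866 -0.15887388] [-3.00298333e-01 -6.87663484e-04  9.53845081e-01]
```

View pics/crop3.png

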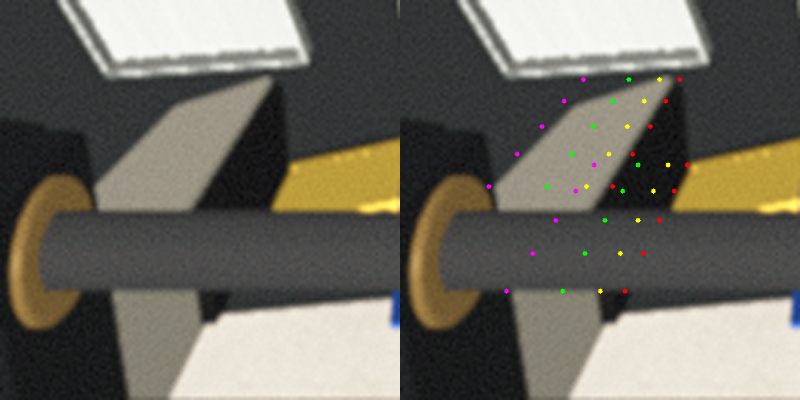

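The fingers have only a 10 mm chamfer at the tip and are 130 mm across above it, so they won't enter the tub fully open. My plan:
1. Enter shut, with the tips just above the tab and below the rim.
2. Open gently against the side walls.
3. Lower the last few centimetres over the tab and grip it.

I'll run the entry and the opening first.

```bash
cat >> h.py <<'E'
C=np.array([.581,.096])
def g_pose():
    c,a=T['B']; d=C-c; lx=d@[np.cos(a),np.sin(a)]; ly=d@[-np.sin(a),np.cos(a)]
    print("cart in tub",lx,ly); return tubp('B',lx,ly/3,0),a+np.radians(10)
def pick_yaw(p,yaw):
    q=manip.current_q(); L=[(np.abs(np.array(s)-q).max(),o) for o in(down(yaw),down(yaw+np.pi)) if (s:=manip.solve_ik(p,o)) is not None]
    return min(L,key=lambda t:t[0])[1]
E
python3 - <<'E'
from h import *
effector.close(3)
p,yaw=g_pose(); hi=tubp('B',-.09,0,.24); o=pick_yaw(hi,yaw)
manip.move_pose(hi,o); manip.servo_line(p+[0,0,.15],vel=.2); manip.servo_line(p+[0,0,.047],vel=.12)
print(manip.current_force(),manip.current_tool_pos())
effector.open_jaws(); print("gap",manip.current_finger_gap(),"F",manip.current_force(),"pad",manip.current_gripper_force(),manip.current_tool_pos(),manip.current_clock())
E
```

```text
cart in tub 0.0059472697281273725 0.0032243496078021715
[0.08543257 0.08542411 0.95951862] [0.58132566 0.09406713 0.04778314]
gap 0.06880726045276239 F [-1.36176169 -5.53664973  2.02934603] pad 2.8147700138652 [0.58055104 0.09196465 0.04699396] 21.5667
```

Run:
```python
from h import *
p,yaw=g_pose(); x,y,_=manip.current_tool_pos()
for z in(.040,.033,.0275,.023):
    manip.servo_line([x,y,z],vel=.06); F=np.array(manip.current_force()); print(z,F.round(1),round(manip.current_finger_gap(),4),np.round(manip.current_tool_pos(),4))
    if np.abs(F).max()>25: break
else:
    effector.close(18); print("gap",manip.current_finger_gap(),manip.current_gripper_force(),np.round(manip.current_force(),1),manip.current_clock())
```

```text
cart in tub 0.0059472697281273725 0.0032243496078021715
0.04 [ 2.3 -3.6 -1.7] 0.0663 [0.5811 0.0916 0.04  ]
0.033 [ 2.2 -3.5 -2.4] 0.0658 [0.5806 0.0916 0.0327]
0.0275 [ 1.1 -4.4 -1.6] 0.0648 [0.5803 0.0917 0.0271]
0.023 [ 1.3 -5.1 -1.1] 0.0637 [0.5803 0.0918 0.0226]
gap 0.0651555970294668 17.467278961557895 [ 2.5 -5.4 -3.6] 22.825
```

Run:
```python
from h import *
manip.sleep(.5); print(manip.current_finger_gap(),manip.current_gripper_force(),manip.current_force())
effector.close(18); manip.sleep(.3); print(manip.current_finger_gap(),manip.current_gripper_force(),np.round(manip.current_force(),1),manip.current_tool_pos(),manip.current_clock())
im,cal=snap("wrist","w2"); cv2.imwrite("pics/w2c.png",im)
```

```text
0.03933454481404064 0.0 [0.15857275 0.43731259 0.21195681]
0.011939072038247575 17.998624742031097 [0.8 0.1 1.4] [0.5805798  0.09208408 0.02305245] 24.1167
```

View pics/w2c.png

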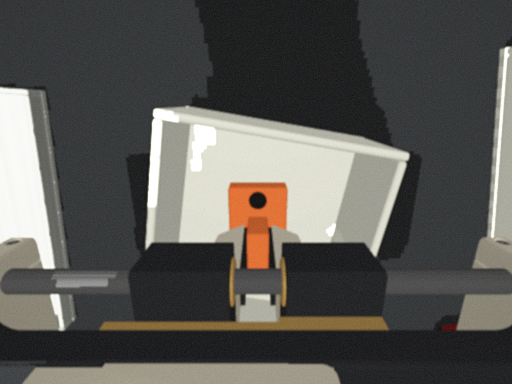

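The first close returned early because the fingers were braced on the walls. The pads now hold the 12 mm tab squarely: the gap reads 11.9 mm, with orange at (258,225) between the pads. Next I'll lift it and place it in the tray.

Run:
```python
from h import *
x,y,z=manip.current_tool_pos()
manip.servo_line([x,y,.05],vel=.08); manip.servo_line([x,y,.17],vel=.15)
print("gap",manip.current_finger_gap(),manip.current_gripper_force())
t,a=TRAY; o=pick_yaw([*t,.17],a)
manip.servo_line([*t,.17],ori=o,vel=.12); manip.servo_line([*t,.05],vel=.12)
f0=np.array(manip.current_force())
for zz in(.030,.0245,.0230,.0222,.0216):
    manip.servo_line([*t,zz],vel=.04); f=np.array(manip.current_force())-f0; print(zz,f.round(1))
    if f[2]>2: break
print("gap",manip.current_finger_gap(),np.round(manip.current_tool_pos(),4)); effector.open_jaws(); manip.sleep(.2)
print("gap",manip.current_finger_gap())
manip.servo_line([*t,.15],vel=.12); manip.servo_line([t[0]-.15,t[1],.25],vel=.2)
im,cal=snap("top","top3"); im2,_=snap("scene","s3")
m=cv2.inRange(cv2.cvtColor(im,cv2.COLOR_BGR2HSV),(3,130,60),(20,255,255)); [print(*r) for r in rects(im,cal,m,.017,80)]
cv2.imwrite("pics/fin.png",np.hstack([cv2.resize(im[90:240,100:300],(400,300)),cv2.resize(im2[140:340,130:397],(400,300))])); print(manip.current_clock())
```

```text
gap 0.011511530067540127 17.998547852039337
0.03 [-1.6  1.1 -1. ]
0.0245 [-1.   0.9 -0.2]
0.023 [-1.4  1.1 -0. ]
0.0222 [-2.1  1.  -1.3]
0.0216 [-3.3  1.7  4.2]
gap 0.011881972491576132 [ 0.5696 -0.1032  0.022 ]
gap 0.09183347636141793
[261. 173.] [ 569.1 -102.2   65.2   30.    -5.7]
[319. 118.] [ 739.1 -291.5   60.3   52.2   62.4]
34.1083
```

View pics/fin.png

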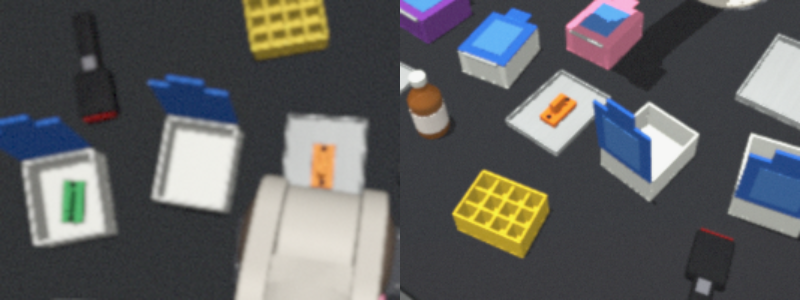

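The orange cartridge sits flat and upright in the steel tray, at its middle. Green is still in A, C is shut, and the rack, bottle and scanner haven't moved. The robot is clear of everything, so I'm handing in.

```bash
python3 -c "
from bench import manip
print(manip.hand_in())"
```

```text
the job is handed in; nothing more can be done
None
```

I found the orange cartridge in the second tub I opened, set it flat on its base in the middle of the steel tray, and handed the job in at about 34 s on the robot's clock.

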